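# Load a specimen cup into the bench reader and start it

### The job

Stand the specimen cup upright in the open lane of the bench reader and let go of it, then push the reader's upright handle all the way to its stop so that the cup goes right into the covered bay, and let the handle spring back. Once it is back, press the small round key fully down and let it up, then do the same with the long bar key. Do not press the square key, press keys only one at a time and only with the cup in the bay, never tip the cup over, and leave the canister and the vial where they stand.

Things in the scene. Friction and masses are not known exactly. Their poses are not given: they have to be found in the camera images.
- reader: Grey bench reader, fixed, 140 mm wide (its x), 367 mm long (its y), 102 mm high; origin on the worktop, z up. Open deck, top at z = 20 mm, from y = -147 to 45; on it a lane, walls inside at x = +-35, 6 mm thick, tops at z = 38. From y = 45 to 120 the lane is a covered bay, 84 mm wide, roof 96 to 102 mm up; then a solid housing to y = 220 with three keys on top. The cup goes along +y
- load_spot (a point): point on the deck (z = 20, x = 0, y = -2 mm of the reader) for the middle of the cup's underside; the free lane reaches from the slide's nose bar (y = -45) to the bay mouth (y = 45), and the cup clears the lane walls by 7 mm each side
- bay_mouth (a point): middle of the bay's mouth at deck level: x = 0, y = 45, z = 20 mm of the reader; the cup is in the bay when its centre is about 30 mm or more beyond this along the reader's +y
- slide (a joint): travel of the sprung slide along the reader's +y, m: 0 at rest, 0.102 at its stop. It pushes back with 4 N at rest, 10 N at the stop (and 20 N s/m of damping) and springs home by itself in about a second. Its nose bar (50 mm wide, 22 to 38 mm above the worktop, face at y = -45 mm at rest) pushes the cup; at the stop it is 12 mm inside the bay
- handle_back (a point): centre of the rubber pad on the back (-y side) of the slide's upright steel push handle, 56 mm wide, 9 mm thick, top 116 mm above the worktop; the pad is 48 mm wide, 73 to 113 mm up. Moves with the slide, y = -100.5 mm of the reader at rest. The deck behind it is bare: closed fingers pointing down fit there and push it along the reader's +y
- key_round_top (a point): middle of the top of the small round grey key, 20 mm across, nearest of the three keys to the reader's -x side (x = -44, y = 175 mm), its top 113 mm above the worktop and 10 mm above the housing; sprung straight up, needs about 2 N to start and 5 N at the bottom of its 5 mm travel
- key_square_top (a point): top of the square key, 20 x 20 mm, in the middle of the row (x = 0, y = 175 mm), same height as the round key; must not be pressed
- key_bar_top (a point): middle of the top of the long bar key, 16 mm along the reader's x by 44 mm along its y (x = +44, y = 175 mm), same height as the round key; sprung straight up, needs about 2 N to start and 5 N at the bottom of its 5 mm travel
- key_round (a joint): how far the round key is pressed, m: 0 up, 0.005 fully down
- key_square (a joint): how far the square key is pressed, m: 0 up, 0.005 fully down
- key_bar (a joint): how far the bar key is pressed, m: 0 up, 0.005 fully down
- cup_center (a point): centre, 35 mm above its underside, of the loose specimen cup with a plain white screw lid: 70 mm high, about 90 g (60 to 130 g), body tapering up to 56 mm across, lid 62 mm across from 56 to 69 mm up; grip it round the lid from above
- canister: test strip canister (bystander), upright cylinder 40 mm across, 111 mm high; origin at the middle of its underside
- vial: small brown vial (bystander), 22 mm across, 48 mm high; origin at the middle of its underside
There are look-alikes about, which are no part of the job. Of the things that look like the part that bears cup_center, the smallest one is meant.

How it is judged:
By the outcome, as a careful person would: the job done as asked, in the order asked, and still so for the second after the job is handed in, with the robot touching nothing.
It also fails if it takes over 61 s, if anything falls off the work surface, if the arm or the gripper's body presses on something with over 40 N, if the wrist force passes 120 N, or if a joint passes its speed limit or range.

### The arm

A 7-joint arm with a two-finger parallel gripper is mounted at the origin on a cart in front of the work surface, level with it; the furniture and walls round the work are solid. World frame = base frame: x ahead of the robot, y to its left, z up, the work surface at z = 0. Lengths are in m, angles in rad, forces in N, time in s.
With the tool pointing down it reaches from about 0.35 to 0.9 m from the base axis. Payload 8.1 kg.
Tool frame: the origin (TCP) lies between the finger pads; the fingertips stand 25 mm ahead of it and the grasp point (between the pads) lies 6 mm ahead of it; z points along the fingers, y is the direction in which the jaws open and shut (so a half turn about z gives the same grasp; the last joint's range is limited). The gripper opens to 92 mm and grips with 3 to 60 N. Pads are 19 mm wide; open, the fingers measure 130 mm over their backs; the gripper's body (75 mm by 190 mm) begins 47 mm behind the grasp point.
Start: joints at [1.201, 0.434, 0.025, 1.573, -0.012, 1.134, -0.075], TCP at [0.165, -0.603, 0.252] pointing down, gripper open.
Joint ranges: [-2.62, 2.62], [-0.44, 2.09], [-1.27, 1.32], [0.08, 2.57], [-1.32, 4.46], [0.12, 2], [-2.74, 2.74]. Speed limits (rad/s): [2.22, 2.22, 3.01, 3.01, 3.14, 3.14, 3.14].

### API

Orientations are given as a rotation vector (axis times angle).
In Python, from cell import * gives the robot as it stands.
- The arm moves only by the shell command python3 -m jog 'ROWS' [FORCE]. ROWS is JSON, one flat list of numbers, 5 for each row, row after row: the finger opening in mm, from 0 to 91.8, then the shift along the tool's x, y, z in units of 40 mm (1.0 is 40 mm), then the turn about the tool's z in units of 6 degrees (1.0 is 6 degrees). A call has 1 to 20 rows; each row shifts and turns the pose as measured when the row begins, along the tool's axes as they then stand; what a row does not reach is not made up. A row lasts 1/12 s, in which the tool goes at most 41.7 mm and 7.16 degrees, less where a joint would pass 70% of its speed; a pose out of reach is approached as far as the arm can. A call is refused whole if a number of a shift passes 1 or a number of a turn 1, either way. A call with a gripper value outside its range is refused whole. The fingers move at their own pace and stop on an object; FORCE is the grip in N (left out, the last holds). Time passes only in rows, so rows that do not move let the fingers close. It gives the time, the measured TCP pose, the force and the opening at its end, in the units of the state.
- observe(): the state, without advancing time (a new reading comes with each control period).
- get_image(name): name is "scene" or "top" or "wrist"; returns the picture (384x512x3 uint8, red, green, blue); there is no depth.
- camera_params(name): a dict with "intrinsics" (3x3 intrinsics, pixels), "xyz" and "orientation" of the camera in the world. Camera axes: x right, y down, z forward; pixel columns grow to the right and rows downward; lengths in m; the calibration is good to about 2 mm. A picture is of the moment at which its call begins: read the wrist's pose just before it. camera_params takes no time and is no camera call; for the wrist camera it gives the pose at the moment of the call.
- sign_off(): hands the job in, once; it reports no verdict.
The state is a dict: "clock": time; "joints": joint angles; "dq": joint speeds; "joint_efforts": joint torques, N m; "position": TCP position; "ee_rot": TCP orientation; "force": force on the tool from outside, world axes, zero at the start; "ft_torque": the same for the moment, N m; "width": opening from 0.0 (shut) to 1.0 (fully open).
Only numpy, scipy, OpenCV 4.12 (cv2) and the standard library are available. Lean on these libraries where they do the work, as an engineer would, in place of code of your own. Each camera call takes 0.05 s, during which the arm holds its last target. There are 200 camera calls.

## Working session

There is one attempt and no reset: what is moved stays moved. The work goes in short steps, Python scripts to look and compute and a shell command to move; the robot and the scene stay as the last step left them, time stands still between calls to the robot, and variables do not carry over. Pictures are saved under pics/ and viewed, about 8 in all and at most 12, crops included, and the job is handed in when it is done.

```bash
mkdir -p pics; ls
python3 - <<'E'
from cell import *
import cv2
s=observe();print({k:s[k] for k in('clock','position','ee_rot','width','force')})
for n in('scene','top'):
    im=get_image(n);cv2.imwrite(f'pics/{n}0.png',im[:,:,::-1]);print(n,camera_params(n))
print(camera_params('wrist'))
E
```

```text
pics
{'clock': 0.0, 'position': array([ 0.16462658, -0.6024227 ,  0.25093966]), 'ee_rot': array([-3.11210447e+00, -4.17620013e-01,  5.14975328e-04]), 'width': 0.9998866202961532, 'force': array([ 0.88465739, -0.09485067,  0.49453592])}
scene {'intrinsics': array([[482.70522416,   0.        , 251.48521735],
       [  0.        , 482.70522416, 189.83491817],
       [  0.        ,   0.        ,   1.        ]]), 'xyz': array([-0.23554977,  0.54036955,  1.0847132 ]), 'orientation': array([-1.13553417,  2.36893126, -0.95548264])}
top {'intrinsics': array([[352.01642997,   0.        , 263.80817815],
       [  0.        , 352.01642997, 190.47444686],
       [  0.        ,   0.        ,   1.        ]]), 'xyz': array([ 0.43099935, -0.03387168,  1.1988034 ]), 'orientation': array([-2.15124197,  2.19933143, -0.05914852])}
{'intrinsics': array([[330.73475946,   0.        , 254.31429639],
       [  0.        , 330.73475946, 187.52788254],
       [  0.        ,   0.        ,   1.        ]]), 'xyz': array([ 0.24214285, -0.58222725,  0.38392815]), 'orientation': array([ 2.29799686, -1.75322316, -0.26726827])}
```

View pics/top0.png

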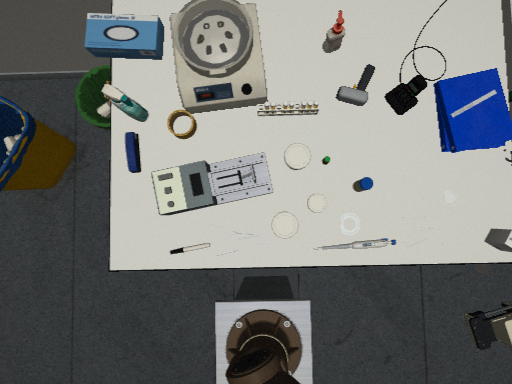

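View pics/scene0.png

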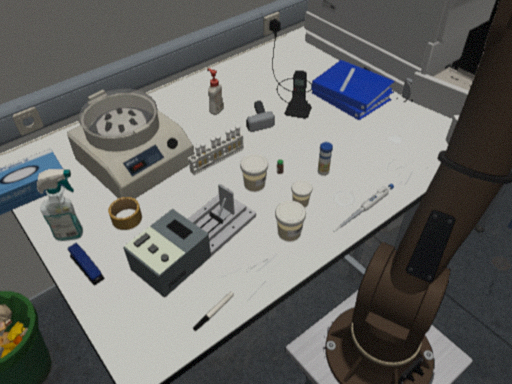

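Top view: the cup look-alikes are at (297,156), (285,224) and (317,203), with a flat ring at (349,223). The one at (317,203) is the smallest, about 20 px across against 27. The reader spans (152–272, 155–213), with the key end to the left.

Run:
```python
import cv2
im=cv2.imread('pics/top0.png')
cv2.imwrite('pics/topc.png',cv2.resize(im[140:240,145:345],None,fx=4,fy=4,interpolation=cv2.INTER_CUBIC))
```

```text
(no output)
```

View pics/topc.png

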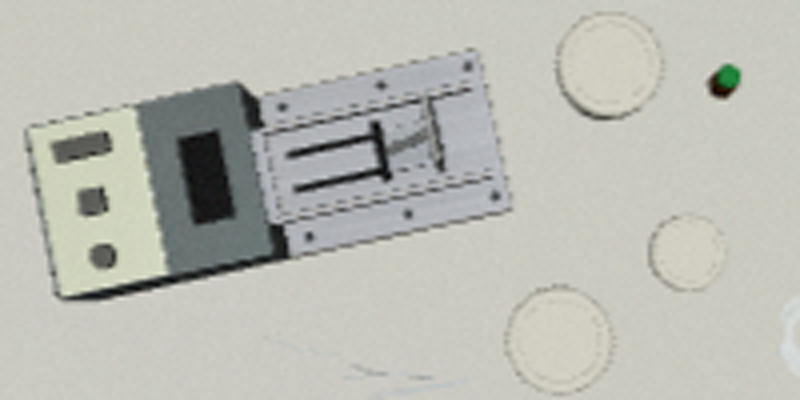

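The choice stands: lid at crop (687,252), about 19 px across in the full image. The vial is at (727,78). Keys: bar (82,147), square (93,201), round (103,256). Next I'll fit the reader pose.

```bash
cat > h.py <<'E'
from cell import *
import numpy as np, cv2
from scipy.spatial.transform import Rotation as R
from scipy.optimize import least_squares
def proj(cp,P):
    rv=R.from_rotvec(cp['orientation']).inv(); p=rv.apply(np.atleast_2d(P)-cp['xyz'])@cp['intrinsics'].T
    return p[:,:2]/p[:,2:]
def onplane(cp,uv,z):
    d=R.from_rotvec(cp['orientation']).apply(np.linalg.solve(cp['intrinsics'],[*uv,1])); return cp['xyz']+d*(z-cp['xyz'][2])/d[2]
def need(xy,z,yaw):
    "moves in tool units from now to xy,z with tool y along world angle yaw (mod 180)"
    s=observe();r=R.from_rotvec(s['ee_rot']);M=r.as_matrix();t=np.array([*xy,z])-s['position']
    print('clock',s['clock'],'pos',s['position'].round(4),'toolz',M[:,2].round(3),'J',np.round(s['joints'],2),'F',np.round(s['force'],1),'w',round(s['width']*91.8,1))
    cur=np.degrees(np.arctan2(M[1,1],M[0,1])); d=(np.degrees(yaw)-cur+90)%180-90
    print('world d mm',(t*1000).round(1),'tool units',(M.T@t/0.04).round(3),'turn deg about world z',d.round(2),'turn units (tool z down)',(-d/6).round(3))
E
python3 - <<'E'
from h import *
cp=camera_params('top')
f=lambda c:np.array(c)/4+[145,140]-.375
pts=[((103,256),(-44,175,113)),((93,201),(0,175,113)),((82,147),(44,175,113)),((475,50),(70,-147,20)),((511,209),(-70,-147,20)),((27,129),(70,220,103)),((63,298),(-70,220,103)),((238,83),(70,45,102))]
uv=np.array([f(a) for a,b in pts]);L=np.array([b for a,b in pts])/1000
def W(p,L):c,s=np.cos(p[2]),np.sin(p[2]);return np.c_[p[0]+c*L[:,0]-s*L[:,1],p[1]+s*L[:,0]+c*L[:,1],L[:,2]]
r=least_squares(lambda p:(proj(cp,W(p,L))-uv).ravel(),[.4,.2,-.2],loss='soft_l1')
print('reader',r.x,np.degrees(r.x[2]));print((proj(cp,W(r.x,L))-uv).round(2).tolist())
for n,c,z in(('cup',(687,252),.0695),('big1',(610,65),.09),('big2',(560,340),.09),('vial',(728,76),.048)):print(n,onplane(cp,f(c),z))
print('can',onplane(cp,(366,184),.111))
sc=camera_params('scene')
print('cup scene px',proj(sc,onplane(cp,f((687,252)),.0695)))
c=onplane(cp,f((687,252)),.0695)
need(c[:2],.15,r.x[2])
E
```

```text
reader [0.55214449 0.11247004 0.19244934] 11.026534788540802
[[0.02, 0.21], [-0.2, 0.14], [-0.16, -0.11], [1.19, -0.5], [1.05, 0.06], [-0.96, -0.21], [-1.53, 1.02], [0.53, -0.5]]
cup [ 0.47078131 -0.18127557  0.0695    ]
big1 [ 0.61982135 -0.12242896  0.09      ]
big2 [ 0.40335091 -0.07719495  0.09      ]
vial [ 0.61544999 -0.2223539   0.048     ]
can [ 0.52339174 -0.33039461  0.111     ]
cup scene px [[300.94390002 187.71394309]]
clock 0.1 pos [ 0.1646 -0.6025  0.251 ] toolz [-0.001  0.001 -1.   ] J [ 1.2   0.44  0.02  1.57 -0.01  1.13 -0.08] F [ 0.   0.8 -0.3] w 92.0
world d mm [ 306.2  421.2 -101. ] tool units [10.159 -8.137  2.536] turn deg about world z 85.74 turn units (tool z down) -14.291
```

```bash
python3 -m jog '[91.8,0.4,-0.32,0,0, 91.8,0.75,-0.6,0,0, 91.8,0.75,-0.6,0,0, 91.8,0.75,-0.6,0,0, 91.8,0.75,-0.6,0,0, 91.8,0.75,-0.6,0,0, 91.8,0.75,-0.6,0,0, 91.8,0.75,-0.6,0,0, 91.8,0.75,-0.6,0,0, 91.8,0.75,-0.6,0,0, 91.8,0.75,-0.6,0,0, 91.8,0.75,-0.6,0,0, 91.8,0.75,-0.6,0,0]' 10
python3 -m jog '[91.8,0,0,0,-1, 91.8,0,0,0,-1, 91.8,0,0,0,-1, 91.8,0,0,0,-1, 91.8,0,0,0,-1, 91.8,0,0,0,-1, 91.8,0,0,0,-1, 91.8,0,0,0,-1, 91.8,0,0,0,-1, 91.8,0,0,0,-1, 91.8,0,0,0,-1, 91.8,0,0,0,-1, 91.8,0,0,0,-1, 91.8,0,0,0,-1, 91.8,0,0,0,0]'
python3 - <<'E'
from h import *
need((.4708,-.1813),.25,.19245)
cp=camera_params('wrist');im=get_image('wrist');cv2.imwrite('pics/w1.png',im[:,:,::-1])
print(cp, 'pred lid',proj(cp,[[.4708,-.1813,.0695]]))
E
```

```text
clock: 1.18
position: [0.451, -0.2041, 0.2452]
ee_rot: [-3.114, -0.388, 0.015]
force: [0.7, -1.2, 0.2]
width: 1.001
clock: 2.43
position: [0.4545, -0.1895, 0.2409]
ee_rot: [-1.937, -2.45, 0.004]
force: [0.1, -0.7, -0.4]
width: 0.998
clock 2.4333 pos [ 0.4545 -0.1895  0.2409] toolz [-0.016  0.01  -1.   ] J [ 0.69  0.29 -0.49  1.86  0.15  1.05  0.37] F [ 0.1 -0.7 -0.4] w 91.6
world d mm [16.3  8.2  9.1] tool units [ 0.109  0.442 -0.231] turn deg about world z -2.31 turn units (tool z down) 0.385
{'intrinsics': array([[330.73475946,   0.        , 254.31429639],
       [  0.        , 330.73475946, 187.52788254],
       [  0.        ,   0.        ,   1.        ]]), 'xyz': array([ 0.43798242, -0.11331679,  0.37488334]), 'orientation': array([2.83383041, 0.33492716, 0.02830387])} pred lid [[275.94007576 170.59336524]]
```

View pics/w1.png

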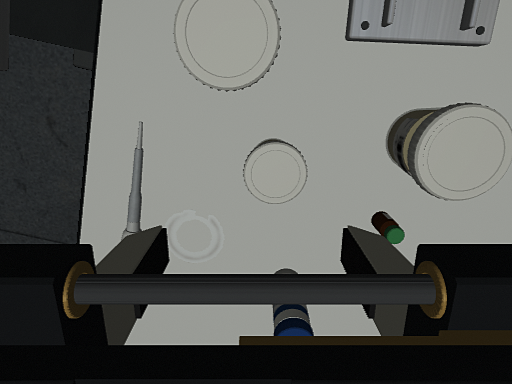

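The wrist view confirms the smallest lid at (275.5,172), against a prediction of (276,171). The two big cups are at (228,33) and (463,150). Now I'll align and descend.

```bash
python3 -m jog '[91.8,0.05,0.22,0,0.2, 91.8,0.05,0.22,0,0.2, 91.8,0,0,0.4,0, 91.8,0,0,0.4,0, 91.8,0,0,0.4,0, 91.8,0,0,0.4,0, 91.8,0,0,0.4,0, 91.8,0,0,0.4,0, 91.8,0,0,0,0,91.8,0,0,0,0]'
python3 - <<'E'
from h import *
need((.4708,-.1810),.069,.19245)
cp=camera_params('wrist');im=get_image('wrist');print(proj(cp,[[.4708,-.1813,.0695]]))
E
```

```text
clock: 3.32
position: [0.47, -0.1809, 0.141]
ee_rot: [-2.051, -2.356, 0.005]
force: [0.1, -0.3, -0.5]
width: 0.997
clock 3.3167 pos [ 0.47   -0.1809  0.141 ] toolz [-0.016  0.009 -1.   ] J [ 0.61  0.42 -0.45  1.95  0.23  0.84  0.17] F [ 0.1 -0.3 -0.5] w 91.5
world d mm [  0.8  -0.1 -72. ] tool units [-0.025  0.046  1.798] turn deg about world z 3.11 turn units (tool z down) -0.518
[[257.4551517  212.68649188]]
```

```bash
python3 -m jog '[91.8,0,0.02,0.36,-0.4, 91.8,0,0.02,0.36,0, 91.8,0,0,0.36,0, 91.8,0,0,0.36,0, 91.8,0,0,0.3,0, 91.8,0,0,0,0, 91.8,0,0,0,0]'
python3 - <<'E'
from h import *
need((.4708,-.1810),.069,.19245)
E
```

```text
clock: 3.95
position: [0.4762, -0.1822, 0.077]
ee_rot: [-2.02, -2.398, -0.0]
force: [0.4, -0.6, 1.0]
width: 0.998
clock 3.95 pos [ 0.4762 -0.1822  0.077 ] toolz [-0.004  0.004 -1.   ] J [ 0.57  0.51 -0.41  2.01  0.31  0.69  0.14] F [ 0.4 -0.6  1. ] w 91.7
world d mm [-5.4  1.2 -8. ] tool units [ 0.052 -0.127  0.2  ] turn deg about world z 1.23 turn units (tool z down) -0.205
```

```bash
python3 -m jog '[91.8,0.05,-0.12,0.2,-0.15, 91.8,0,0,0,0]'
python3 -m jog '[50,0,0,0,0, 50,0,0,0,0, 50,0,0,0,0, 50,0,0,0,0, 50,0,0,0,0, 50,0,0,0,0, 50,0,0,0,0, 50,0,0,0,0]' 15
python3 - <<'E'
from h import *
need((.4708,-.1810),.069,.19245)
E
```

```text
clock: 4.12
position: [0.4721, -0.1814, 0.0705]
ee_rot: [-2.003, -2.417, -0.002]
force: [-0.6, 0.3, -0.6]
width: 1.003
clock: 4.78
position: [0.473, -0.1819, 0.0728]
ee_rot: [2.005, 2.418, 0.003]
force: [0.0, 0.5, -1.4]
width: 0.673
clock 4.7833 pos [ 0.473  -0.1819  0.0728] toolz [ 0.002  0.001 -1.   ] J [ 0.57  0.51 -0.41  2.02  0.32  0.67  0.14] F [ 0.   0.5 -1.4] w 61.8
world d mm [-2.2  0.9 -3.8] tool units [ 0.033 -0.051  0.094] turn deg about world z 0.36 turn units (tool z down) -0.061
```

```bash
python3 -m jog '[50,0,0,-0.2,0, 50,0,0,-0.45,0, 50,0,0,-0.45,0, 50,0,0,-0.45,0, 50,0,0,-0.45,0, 50,0,0,-0.45,0, 50,0,0,-0.45,0, 50,0,0,-0.45,0, 50,0,0,-0.2,0, 50,0,0,0,0]' 15
python3 -m jog '[50,0.3,0.15,0,0, 50,0.5,0.25,0,0, 50,0.5,0.25,0,0, 50,0.5,0.25,0,0, 50,0.5,0.25,0,0, 50,0.5,0.25,0,0, 50,0.5,0.25,0,0, 50,0.5,0.25,0,0, 50,0.5,0.25,0,0, 50,0.5,0.25,0,0, 50,0.5,0.25,0,0, 50,0.5,0.25,0,0, 50,0.5,0.25,0,0, 50,0,0,0,0, 50,0,0,0,0]'
python3 - <<'E'
from h import *
need((.5525,.1105),.21,.19245)
cp=camera_params('wrist');im=get_image('wrist');cv2.imwrite('pics/w2.png',cv2.resize(im[:,:,::-1],(768,576),interpolation=cv2.INTER_CUBIC))
np.save('w2.npy',np.r_[cp['xyz'],cp['orientation']])
E
```

```text
clock: 5.62
position: [0.4713, -0.1806, 0.2246]
ee_rot: [-2.001, -2.418, -0.003]
force: [1.1, 0.3, -1.0]
width: 0.672
clock: 6.87
position: [0.5447, 0.1007, 0.2111]
ee_rot: [-1.998, -2.403, 0.015]
force: [0.5, -0.8, -1.5]
width: 0.68
clock 6.8667 pos [0.5447 0.1007 0.2111] toolz [-0.019  0.003 -1.   ] J [ 0.13  0.43 -0.56  1.75  0.25  1.05 -0.33] F [ 0.5 -0.8 -1.5] w 62.4
world d mm [ 7.8  9.8 -1.1] tool units [0.204 0.236 0.024] turn deg about world z 0.49 turn units (tool z down) -0.082
```

View pics/w2.png

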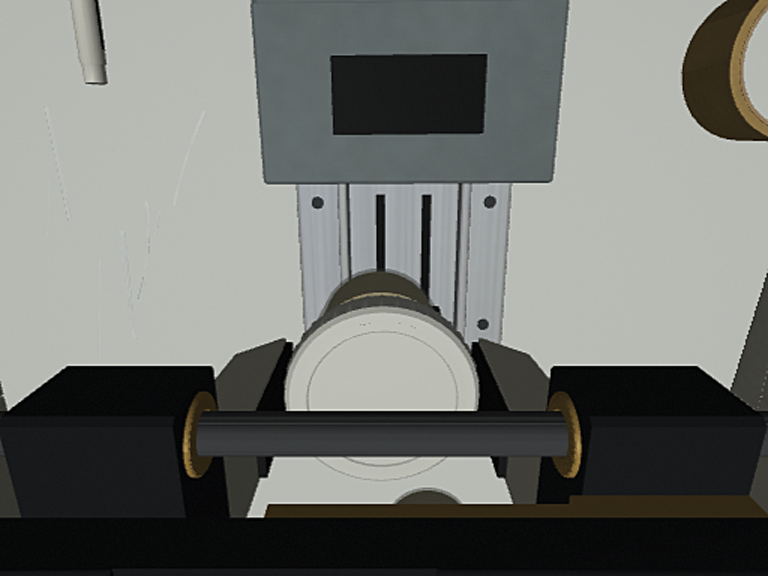

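Run:
```python
from h import *
a=np.load('w2.npy');cp=camera_params('wrist');cp['xyz'],cp['orientation']=a[:3],a[3:]
f=lambda u,v:((u+.5)/1.5-.5,(v+.5)/1.5-.5)
def lo(p,uv,z):
    w=onplane(cp,f(*uv),z)-[p[0],p[1],0];c,s=np.cos(p[2]),np.sin(p[2]);return np.array([c*w[0]+s*w[1],-s*w[0]+c*w[1]])*1000
obs=[((265,183),.102,-70,45),((553,181),.102,70,45),((251,0),.102,-70,None),((568,0),.102,70,None),((300,184),.02,-70,None),((511,184),.02,70,None),((304,330),.02,-70,None),((503,330),.02,70,None)]
def res(p):
    o=[]
    for uv,z,x,y in obs:
        l=lo(p,uv,z);o.append(l[0]-x)
        if y is not None:o.append(l[1]-y)
    return np.array(o)
r=least_squares(res,[.552,.1125,.192],loss='soft_l1');print(r.x,res(r.x).round(1))
p=r.x;c,s=np.cos(p[2]),np.sin(p[2])
need((p[0]+.002*s,p[1]-.002*c),.21,p[2])
# where is held cup lid centre: ellipse top rim centre (382,393)
z=observe()['position'][2]-.0728+.0695
print('lid',onplane(cp,f(382,393),z), 'slot lines x', [lo(p,u,.02) for u in((380,200),(427,200))])
```

```text
[0.5533916  0.11278637 0.19304277] [ 0.9 -0.  -0.7  0.   0.8 -1.3  2.9 -1.2 -0.1 -0.1]
clock 6.9167 pos [0.5445 0.101  0.2111] toolz [-0.019  0.004 -1.   ] J [ 0.13  0.43 -0.56  1.75  0.25  1.05 -0.33] F [-0.7  1.5 -0.3] w 62.1
world d mm [ 9.3  9.8 -1.1] tool units [0.198 0.273 0.024] turn deg about world z 0.51 turn units (tool z down) -0.085
lid [0.54423986 0.10196473 0.20779311] slot lines x [array([-15.44081314,  25.57655217]), array([15.11867906, 25.38765822])]
```

```bash
python3 -m jog '[50,0.2,0.26,0,-0.08, 50,0,0,0,0, 50,0,0.0,0.35,0, 50,0,0,0.35,0, 50,0,0,0.35,0, 50,0,0,0.35,0, 50,0,0,0.3,0, 50,0,0,0.2,0, 50,0,0,0,0]' 15
python3 - <<'E'
from h import *
need((.5534,.1107),.0945,.1928)
E
```

```text
clock: 7.67
position: [0.5536, 0.1046, 0.1304]
ee_rot: [-1.998, -2.405, 0.018]
force: [-0.7, -0.7, -0.6]
width: 0.674
clock 7.6667 pos [0.5536 0.1046 0.1304] toolz [-0.019  0.    -1.   ] J [ 0.09  0.53 -0.52  1.82  0.32  0.9  -0.39] F [-0.7 -0.7 -0.6] w 61.9
world d mm [ -0.2   6.1 -35.9] tool units [0.146 0.041 0.898] turn deg about world z 0.47 turn units (tool z down) -0.078
```

```bash
python3 -m jog '[50,0.15,0.03,0,-0.08, 50,0,0,0.3,0, 50,0,0,0.3,0, 50,0,0,0.15,0, 50,0,0,0,0, 50,0,0,0,0]' 15
python3 - <<'E'
from h import *
need((.5534,.1107),.0945,.1928)
E
```

```text
clock: 8.17
position: [0.5541, 0.1109, 0.0987]
ee_rot: [-1.989, -2.414, 0.016]
force: [-0.5, 0.6, -0.8]
width: 0.678
clock 8.1667 pos [0.5541 0.1109 0.0987] toolz [-0.017  0.001 -1.   ] J [ 0.07  0.57 -0.5   1.84  0.35  0.83 -0.42] F [-0.5  0.6 -0.8] w 62.2
world d mm [-0.7 -0.2 -4.2] tool units [-0.002 -0.016  0.104] turn deg about world z 0.01 turn units (tool z down) -0.001
```

```bash
for i in 1; do python3 -m jog '[50,0,0,0.08,0, 50,0,0,0.04,0, 50,0,0,0.04,0, 50,0,0,0,0]' 15; done
python3 - <<'E'
from h import *
need((.5534,.1107),.0928,.1928)
E
```

```text
clock: 8.5
position: [0.5543, 0.1111, 0.0929]
ee_rot: [-1.989, -2.415, 0.015]
force: [0.2, -0.2, -1.3]
width: 0.68
clock 8.5 pos [0.5543 0.1111 0.0929] toolz [-0.016  0.001 -1.   ] J [ 0.06  0.58 -0.5   1.84  0.36  0.82 -0.43] F [ 0.2 -0.2 -1.3] w 62.4
world d mm [-0.9 -0.4 -0.1] tool units [-0.006 -0.024  0.002] turn deg about world z 0.01 turn units (tool z down) -0.001
```

```bash
python3 -m jog '[50,0,-0.02,0.04,0, 50,0,0,0,0]' 15;  python3 -m jog '[50,0,0,0.04,0, 50,0,0,0,0]' 15
```

```text
clock: 8.67
position: [0.5541, 0.1112, 0.0927]
ee_rot: [-1.99, -2.416, 0.013]
force: [-0.5, 0.1, -0.9]
width: 0.673
clock: 8.83
position: [0.5544, 0.1112, 0.0921]
ee_rot: [-1.991, -2.417, 0.012]
force: [0.8, -0.0, -0.8]
width: 0.676
```

```bash
python3 -m jog '[50,0,0,0.08,0, 50,0,0,0.04,0]' 15;  python3 -m jog '[50,0,0,0.08,0, 50,0,0,0,0]' 15
```

```text
clock: 9.0
position: [0.5545, 0.1114, 0.0895]
ee_rot: [-1.992, -2.418, 0.012]
force: [-5.2, -2.0, 18.2]
width: 0.678
clock: 9.17
position: [0.5545, 0.1116, 0.0881]
ee_rot: [-1.993, -2.419, 0.011]
force: [-0.3, -0.3, -1.8]
width: 0.676
```

```bash
python3 -m jog '[91.8,0,0,0,0, 91.8,0,0,0,0, 91.8,0,0,0,0, 91.8,0,0,0,0, 91.8,0,0,0,0, 91.8,0,0,0,0, 91.8,0,0,0,0]' 15;  python3 -m jog '[91.8,0,0,-0.2,0, 91.8,0,0,-0.4,0, 91.8,0,0,-0.5,0, 91.8,0,0,-0.6,0, 91.8,0,0,-0.6,0, 91.8,0,0,-0.6,0, 91.8,0,0,-0.6,0, 91.8,-0.5,0,0,0,91.8,-0.6,0,0,0, 91.8,-0.5,0,0,0,91.8,0,0,0,0]'
python3 - <<'E'
from h import *
p=(.5530,.1127,.1928);c,s=np.cos(p[2]),np.sin(p[2]);w=lambda x,y:(p[0]+c*x-s*y,p[1]+s*x+c*y)
cp=camera_params('wrist');im=get_image('wrist');cv2.imwrite('pics/w3.png',im[:,:,::-1])
print('pred lid',proj(cp,[[*w(0,-.002),.0895]]),'handle top corners',proj(cp,[[*w(-.028,-.1),.116],[*w(.028,-.1),.116]]))
print(onplane(cp,(0,0),.0895)[:2])
np.save('w3.npy',np.r_[cp['xyz'],cp['orientation']])
need(w(0,-.128),.2,p[2])
E
```

```text
clock: 9.75
position: [0.5549, 0.1115, 0.0872]
ee_rot: [-1.994, -2.419, 0.01]
force: [0.4, -0.7, -0.3]
width: 0.998
clock: 10.67
position: [0.5682, 0.0495, 0.2404]
ee_rot: [-1.986, -2.426, 0.006]
force: [-0.8, -0.7, 0.0]
width: 1.003
pred lid [[253.2235092  106.24843068]] handle top corners [[219.15251512 226.89055698]
 [285.34235338 227.5033588 ]]
[0.34683026 0.14999945]
clock 10.7167 pos [0.5678 0.0517 0.2406] toolz [-0.008  0.003 -1.   ] J [ 0.22  0.42 -0.55  1.68  0.24  1.11 -0.2 ] F [0.6 0.2 0.2] w 91.7
world d mm [  9.7 -64.7 -40.6] tool units [-1.637 -0.077  1.008] turn deg about world z -0.42 turn units (tool z down) 0.071
```

View pics/w3.png

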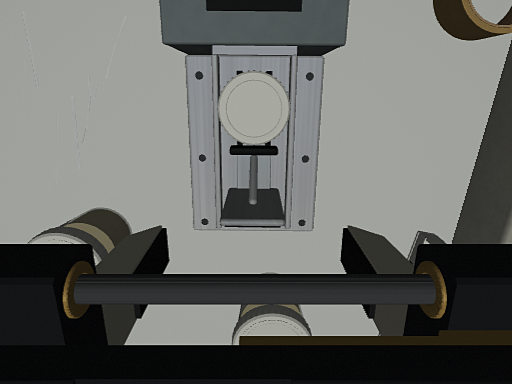

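The cup stands upright in the lane with its lid at (253,107), against a prediction of (253,106). The handle top is at (252,222). Next I close the fingers and go behind the handle.

```bash
python3 -m jog '[0,-0.5,-0.02,0,0.07, 0,-0.6,-0.02,0,0, 0,-0.55,-0.02,0,0, 0,0,0,0,0, 0,0,0,0.4,0, 0,0,0,0.4,0, 0,0,0,0.4,0, 0,0,0,0.2,0, 0,0,0,0,0,0,0,0,0,0]' 15
cat >> h.py <<'E'
p=(.5530,.1127,.1928);_c,_s=np.cos(p[2]),np.sin(p[2]);w=lambda x,y:(p[0]+_c*x-_s*y,p[1]+_s*x+_c*y)
def loc():
    a=observe()['position'];a=[a[0]-p[0],a[1]-p[1]];print('TCP in reader mm',np.round([1000*(_c*a[0]+_s*a[1]),1000*(-_s*a[0]+_c*a[1])],1))
E
python3 - <<'E'
from h import *
need(w(0,-.127),.094,p[2]);loc()
E
```

```text
clock: 11.55
position: [0.5775, -0.0052, 0.1868]
ee_rot: [-1.981, -2.426, -0.007]
force: [0.5, 0.1, -0.1]
width: 0.323
clock 11.55 pos [ 0.5775 -0.0052  0.1868] toolz [-0.005  0.009 -1.   ] J [ 0.29  0.48 -0.52  1.74  0.27  1.   -0.12] F [ 0.5  0.1 -0.1] w 29.7
world d mm [ -0.2  -6.8 -92.8] tool units [-0.188 -0.032  2.318] turn deg about world z -0.49 turn units (tool z down) 0.082
TCP in reader mm [   1.4 -120.4]
```

```bash
python3 -m jog '[0,-0.2,-0.03,0,0.08, 0,0,0,0,0, 0,0,0,0,0, 0,-0.02,0,0.3,0, 0,0,0,0.3,0, 0,0,0,0,0, 0,0,0,0,0]' 15
python3 - <<'E'
from h import *
need(w(0,-.127),.094,p[2]);loc()
cp=camera_params('wrist');im=get_image('wrist');cv2.imwrite('pics/w4.png',im[:,:,::-1])
E
```

```text
clock: 12.13
position: [0.5797, -0.0137, 0.1637]
ee_rot: [-1.994, -2.42, -0.012]
force: [0.3, -0.7, -0.2]
width: 0.003
clock 12.1333 pos [ 0.5797 -0.0137  0.1637] toolz [ 0.     0.009 -1.   ] J [ 0.3   0.5  -0.51  1.76  0.28  0.95 -0.13] F [ 0.3 -0.7 -0.2] w 0.3
world d mm [ -2.4   1.7 -69.7] tool units [ 0.038 -0.054  1.743] turn deg about world z 0.01 turn units (tool z down) -0.002
TCP in reader mm [   2.  -129.2]
```

View pics/w4.png

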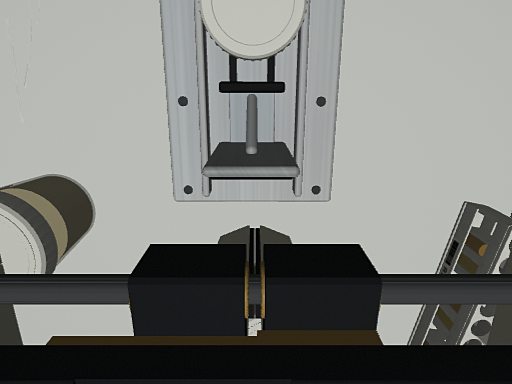

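Closed fingers are at (255,235), clear behind the handle, whose top is at (251,173). The lid is visible at (254,20).

```bash
python3 -m jog '[0,0.02,-0.05,0.3,0, 0,0,0,0.3,0, 0,0,0,0.3,0, 0,0,0,0,0]' 15
python3 - <<'E'
from h import *
need(w(0,-.127),.094,p[2]);loc()
E
```

```text
clock: 12.52
position: [0.5778, -0.0127, 0.1259]
ee_rot: [-1.994, -2.421, -0.012]
force: [-0.5, 0.3, -0.4]
width: 0.009
clock 12.5167 pos [ 0.5778 -0.0127  0.1259] toolz [ 0.001  0.009 -1.   ] J [ 0.28  0.55 -0.49  1.8   0.31  0.87 -0.16] F [-0.5  0.3 -0.4] w 0.9
world d mm [ -0.5   0.8 -31.9] tool units [ 0.014 -0.011  0.798] turn deg about world z 0.0 turn units (tool z down) -0.0
TCP in reader mm [   0.3 -127.9]
```

Now down, then push in steps.

```bash
python3 -m jog '[0,0.01,0,0.4,0, 0,0,0,0.35,0, 0,0,0,0.1,0, 0,0,0,0,0]' 15
python3 -m jog '[0,0.2,0,0,0, 0,0.2,0,0,0, 0,0.2,0,0,0, 0,0.2,0,0,0]' 15
python3 - <<'E'
from h import *
need(w(0,-.008),.094,p[2]);loc()
E
```

```text
clock: 12.85
position: [0.5783, -0.0117, 0.0904]
ee_rot: [-1.993, -2.421, -0.012]
force: [-0.6, -1.2, -0.7]
width: 0.004
clock: 13.18
position: [0.5727, 0.0176, 0.0918]
ee_rot: [-2.001, -2.419, -0.008]
force: [2.8, -6.3, -4.4]
width: 0.006
clock 13.1833 pos [0.5727 0.0176 0.0918] toolz [ 0.001  0.006 -1.   ] J [ 0.21  0.58 -0.47  1.84  0.35  0.8  -0.25] F [ 2.8 -6.3 -4.4] w 0.5
world d mm [-18.2  87.3   2.2] tool units [ 2.229 -0.038 -0.043] turn deg about world z 0.25 turn units (tool z down) -0.042
TCP in reader mm [  1.1 -97.2]
```

```bash
python3 -m jog '[0,0.2,0,0,0, 0,0.2,0,0,0, 0,0.2,-0.02,0,0, 0,0.2,0,0,0, 0,0.2,0,0,0, 0,0.2,0,0,0, 0,0.2,0,0,0, 0,0.2,0,0,0]' 15
python3 - <<'E'
from h import *
need(w(0,-.008),.094,p[2]);loc()
E
```

```text
clock: 13.85
position: [0.562, 0.0693, 0.0937]
ee_rot: [2.005, 2.398, -0.014]
force: [3.5, -9.0, -6.0]
width: 0.004
clock 13.85 pos [0.562  0.0693 0.0937] toolz [ 0.007 -0.017 -1.   ] J [ 0.1   0.56 -0.46  1.86  0.36  0.8  -0.38] F [ 3.5 -9.  -6. ] w 0.4
world d mm [-7.5 35.6  0.3] tool units [ 0.908 -0.027 -0.024] turn deg about world z 0.84 turn units (tool z down) -0.14
TCP in reader mm [  0.5 -44.4]
```

```bash
python3 -m jog '[0,0.2,0,0,-0.1, 0,0.2,0,0,0, 0,0.2,0,0,0, 0,0.2,0,0,0]' 15
python3 -m jog '[0,0.15,0,0,0, 0,0.15,0,0,0]' 15
python3 - <<'E'
from h import *
need(w(0,-.008),.094,p[2]);loc()
E
```

```text
clock: 14.18
position: [0.5576, 0.0921, 0.0939]
ee_rot: [1.994, 2.392, -0.029]
force: [3.4, -11.2, -3.2]
width: 0.007
clock: 14.35
position: [0.5561, 0.0995, 0.094]
ee_rot: [1.994, 2.384, -0.037]
force: [3.3, -10.5, -3.0]
width: 0.006
clock 14.35 pos [0.5561 0.0995 0.094 ] toolz [ 0.011 -0.04  -0.999] J [ 0.02  0.56 -0.44  1.86  0.38  0.8  -0.46] F [  3.3 -10.5  -3. ] w 0.6
world d mm [-1.6  5.3  0. ] tool units [ 0.138 -0.016 -0.006] turn deg about world z 0.88 turn units (tool z down) -0.146
TCP in reader mm [  0.6 -13.5]
```

```bash
python3 -m jog '[0,0.2,0,0,0, 0,0.2,0,0,0]' 15; python3 -m jog '[0,0.2,0,0,0, 0,0.2,0,0,0]' 15
python3 - <<'E'
from h import *
need(w(0,-.008),.094,p[2]);loc()
E
```

```text
clock: 14.52
position: [0.5553, 0.1032, 0.0941]
ee_rot: [1.996, 2.365, -0.056]
force: [7.6, -37.2, 6.9]
width: 0.005
clock: 14.68
position: [0.5553, 0.1024, 0.0943]
ee_rot: [2.0, 2.34, -0.081]
force: [3.9, -25.3, 4.5]
width: 0.006
clock 14.6833 pos [0.5553 0.1024 0.0943] toolz [ 0.013 -0.08  -0.997] J [-0.03  0.56 -0.41  1.86  0.41  0.82 -0.52] F [  3.9 -25.3   4.5] w 0.5
world d mm [-0.7  2.4 -0.3] tool units [ 0.063 -0.009  0.002] turn deg about world z 2.09 turn units (tool z down) -0.348
TCP in reader mm [  0.3 -10.5]
```

```bash
python3 -m jog '[0,-0.2,0,0,0.1, 0,-0.3,0,0,0.1, 0,-0.3,0,0,0.1, 0,-0.3,0,0,0, 0,-0.3,0,0,0, 0,-0.3,0,0,0, 0,-0.3,0,0,0, 0,-0.3,0,0,0, 0,-0.3,0,0,0, 0,-0.3,0,0,0, 0,0,0,0,0]' 15
python3 - <<'E'
from h import *
need(w(0,-.130),.094,p[2]);loc()
E
```

```text
clock: 15.6
position: [0.5727, -0.0228, 0.1104]
ee_rot: [2.032, 2.296, -0.082]
force: [-0.4, -0.5, -0.4]
width: 0.0
clock 15.6 pos [ 0.5727 -0.0228  0.1104] toolz [ 0.02  -0.089 -0.996] J [ 0.18  0.53 -0.4   1.85  0.4   0.83 -0.33] F [-0.4 -0.5 -0.4] w 0.0
world d mm [  5.2   7.9 -16.4] tool units [0.216 0.15  0.393] turn deg about world z 4.06 turn units (tool z down) -0.676
TCP in reader mm [  -6.6 -136.7]
```

```bash
python3 -m jog '[0,0,0,-0.4,-0.2, 0,0,0,-0.6,-0.2, 0,0,0,-0.6,-0.2, 0,0,0,-0.5,0, 0,0,0,0,0, 0,0,0,0,0]' 15
cat >> h.py <<'E'
def tip(x,y,z):
    s=observe();tz=R.from_rotvec(s['ee_rot']).as_matrix()[:,2];t=np.array([*w(x,y),z])-.025*tz;need(t[:2],t[2],p[2])
    a=s['position']+.025*tz-[p[0],p[1],0];print('tip in reader mm',np.round([1000*(_c*a[0]+_s*a[1]),1000*(-_s*a[0]+_c*a[1]),1000*a[2]],1))
E
python3 - <<'E'
from h import *
tip(-.044,.175,.15)
a=get_image('wrist');b=get_image('scene')[150:300,110:310]
cv2.imwrite('pics/w5.png',np.hstack([a,cv2.resize(b,(512,384),interpolation=cv2.INTER_CUBIC)])[:,:,::-1][:, 112:912])
E
```

```text
clock: 16.1
position: [0.5696, -0.011, 0.1968]
ee_rot: [1.957, 2.37, -0.081]
force: [-0.3, 0.2, -0.5]
width: 0.007
clock 16.1 pos [ 0.5696 -0.011   0.1968] toolz [ 0.018 -0.083 -0.996] J [ 0.21  0.43 -0.46  1.77  0.33  1.01 -0.2 ] F [-0.3  0.2 -0.5] w 0.6
world d mm [-93.7 289.1 -21.9] tool units [ 7.559 -0.933 -0.098] turn deg about world z 0.13 turn units (tool z down) -0.022
tip in reader mm [  -7.4 -126.7  171.9]
```

View pics/w5.png

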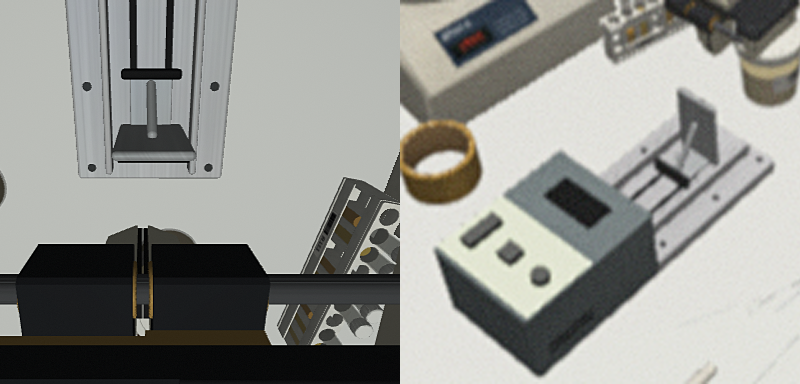

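The lane is empty, so the cup is in the bay, and the handle is back home. Now to the round key.

```bash
python3 -m jog '[0,0.3,-0.03,-0.05,0, 0,0.5,-0.06,-0.05,0, 0,0.5,-0.06,-0.05,0, 0,0.5,-0.06,-0.05,0, 0,0.5,-0.06,-0.03,0, 0,0.5,-0.06,-0.03,0, 0,0.5,-0.06,-0.03,0, 0,0.5,-0.06,-0.03,0, 0,0.5,-0.06,-0.03,0, 0,0.5,-0.06,-0.03,0, 0,0.5,-0.06,-0.03,0, 0,0.5,-0.06,0,0, 0,0.5,-0.06,0,0, 0,0.5,-0.06,0,0, 0,0.3,-0.06,0,0, 0,0,0,0,0, 0,0,0,0,0]' 15
python3 - <<'E'
from h import *
tip(-.044,.175,.15)
E
```

```text
clock: 17.62
position: [0.4587, 0.2841, 0.1717]
ee_rot: [1.96, 2.394, -0.116]
force: [-0.2, -0.4, -0.6]
width: 0.002
clock 17.6167 pos [0.4587 0.2841 0.1717] toolz [-0.012 -0.087 -0.996] J [-0.3   0.47 -0.54  1.8   0.34  1.03 -0.79] F [-0.2 -0.4 -0.6] w 0.2
world d mm [17.9 -5.9  3.2] tool units [-0.24   0.407 -0.073] turn deg about world z -0.27 turn units (tool z down) 0.046
tip in reader mm [-60.4 184.2 146.8]
```

```bash
python3 -m jog '[0,-0.24,0.4,0,0.04, 0,0,0,0,0, 0,0,0,0,0]' 15
python3 - <<'E'
from h import *
tip(-.044,.175,.125)
E
```

```text
clock: 17.87
position: [0.4753, 0.2765, 0.1706]
ee_rot: [1.963, 2.391, -0.122]
force: [-0.8, 0.1, -0.2]
width: 0.007
clock 17.8667 pos [0.4753 0.2765 0.1706] toolz [-0.015 -0.089 -0.996] J [-0.28  0.49 -0.53  1.78  0.34  1.04 -0.76] F [-0.8  0.1 -0.2] w 0.6
world d mm [  1.3   1.8 -20.7] tool units [0.081 0.057 0.51 ] turn deg about world z -0.1 turn units (tool z down) 0.016
tip in reader mm [-45.6 173.5 145.7]
```

```bash
python3 -m jog '[0,0.06,0.05,0.25,0, 0,0.02,0,0.25,0, 0,0,0,0,0, 0,0,0,0,0]' 15
python3 - <<'E'
from h import *
tip(-.044,.175,.113)
b=get_image('scene')[200:300,110:240]
cv2.imwrite('pics/s6.png',cv2.resize(b,(650,500),interpolation=cv2.INTER_CUBIC)[:,:,::-1])
E
```

```text
clock: 18.2
position: [0.4765, 0.2756, 0.1472]
ee_rot: [1.967, 2.387, -0.125]
force: [0.8, -0.1, 1.2]
width: 0.005
clock 18.2 pos [0.4765 0.2756 0.1472] toolz [-0.016 -0.091 -0.996] J [-0.29  0.52 -0.52  1.8   0.36  1.   -0.78] F [ 0.8 -0.1  1.2] w 0.5
world d mm [ 0.2  2.7 -9.4] tool units [0.085 0.026 0.227] turn deg about world z 0.11 turn units (tool z down) -0.018
tip in reader mm [-44.7 172.4 122.4]
```

View pics/s6.png

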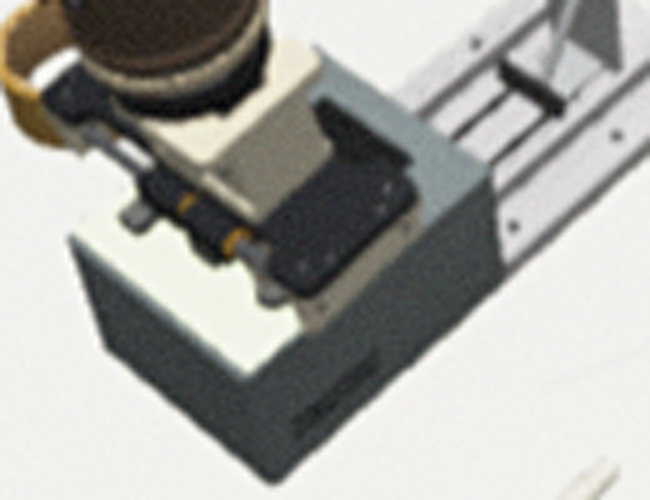

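The gripper hides the keys in this view. I'll rely on pose and force, pressing in small steps.

```bash
python3 -m jog '[0,0.07,0.03,0.12,0, 0,0,0,0.1,0, 0,0,0,0,0]' 15; python3 -m jog '[0,0,0,0.1,0, 0,0,0,0.05,0]' 15
python3 - <<'E'
from h import *
tip(-.044,.175,.108)
E
python3 -m jog '[0,0,0,0.1,0, 0,0,0,0.05,0]' 15
python3 - <<'E'
from h import *
tip(-.044,.175,.108)
E
```

```text
clock: 18.5
position: [0.4769, 0.2783, 0.1378]
ee_rot: [1.967, 2.388, -0.124]
force: [-0.2, -0.9, 2.5]
width: 0.009
clock: 18.67
position: [0.4771, 0.2785, 0.133]
ee_rot: [1.966, 2.387, -0.121]
force: [-6.3, -4.2, 26.9]
width: 0.006
clock 18.6667 pos [0.4771 0.2785 0.133 ] toolz [-0.014 -0.09  -0.996] J [-0.3   0.53 -0.51  1.81  0.38  0.97 -0.8 ] F [-6.3 -4.2 26.9] w 0.6
world d mm [-0.5 -0.3 -0.2] tool units [-0.004 -0.014  0.005] turn deg about world z 0.07 turn units (tool z down) -0.012
tip in reader mm [-43.4 175.2 108.2]
clock: 18.83
position: [0.4771, 0.2786, 0.1331]
ee_rot: [1.964, 2.384, -0.119]
force: [-6.7, -6.3, 25.3]
width: 0.009
clock 18.8333 pos [0.4771 0.2786 0.1331] toolz [-0.01  -0.091 -0.996] J [-0.3   0.53 -0.51  1.81  0.38  0.97 -0.8 ] F [-6.7 -6.3 25.3] w 0.8
world d mm [-0.6 -0.3 -0.2] tool units [-0.004 -0.015  0.006] turn deg about world z 0.08 turn units (tool z down) -0.013
tip in reader mm [-43.4 175.2 108.2]
```

The round key bottomed at tip z = 108.2 mm. Next I raise and move over to the bar key at tip z ≈ 145, clear of the square key.

```bash
python3 -m jog '[0,0,0,-0.3,0, 0,0,0,-0.4,0, 0,0,0,-0.4,0, 0,0,0,0,0, 0,0,0.3,0,0, 0,0,0.4,0,0, 0,0,0.4,0,0, 0,0,0.4,0,0, 0,0,0.4,0,0, 0,0,0.3,0,0, 0,0,0,0,0, 0,0,0,0,0]' 15
python3 - <<'E'
from h import *
tip(.044,.175,.125)
E
```

```text
clock: 19.83
position: [0.5656, 0.299, 0.1726]
ee_rot: [1.961, 2.384, -0.122]
force: [-0.2, 0.6, -1.4]
width: 0.006
clock 19.8333 pos [0.5656 0.299  0.1726] toolz [-0.01  -0.094 -0.996] J [-0.3   0.61 -0.49  1.55  0.37  1.14 -0.7 ] F [-0.2  0.6 -1.4] w 0.6
world d mm [ -2.7  -3.7 -22.7] tool units [-0.026 -0.067  0.574] turn deg about world z -0.01 turn units (tool z down) 0.002
tip in reader mm [ 47.3 178.1 147.7]
```

```bash
python3 -m jog '[0,-0.02,-0.06,0.3,0, 0,0,0,0.27,0, 0,0,0,0,0, 0,0,0,0,0]' 15
python3 - <<'E'
from h import *
tip(.044,.175,.113)
E
```

```text
clock: 20.17
position: [0.5604, 0.295, 0.1476]
ee_rot: [1.96, 2.386, -0.125]
force: [-0.3, 0.8, -0.2]
width: 0.006
clock 20.1667 pos [0.5604 0.295  0.1476] toolz [-0.012 -0.095 -0.995] J [-0.3   0.63 -0.49  1.59  0.39  1.09 -0.71] F [-0.3  0.8 -0.2] w 0.5
world d mm [ 2.6  0.3 -9.7] tool units [0.017 0.072 0.239] turn deg about world z -0.08 turn units (tool z down) 0.014
tip in reader mm [ 41.4 175.2 122.7]
```

```bash
python3 -m jog '[0,0.02,0.07,0.12,0, 0,0,0,0.1,0, 0,0,0,0,0]' 15; python3 -m jog '[0,0,0,0.1,0, 0,0,0,0.05,0]' 15
python3 - <<'E'
from h import *
tip(.044,.175,.108)
E
python3 -m jog '[0,0,0,0.1,0, 0,0,0,0.07,0]' 15
python3 - <<'E'
from h import *
tip(.044,.175,.108)
E
```

```text
clock: 20.42
position: [0.5627, 0.2959, 0.1387]
ee_rot: [1.959, 2.386, -0.124]
force: [-1.1, -0.8, 1.6]
width: 0.006
clock: 20.58
position: [0.563, 0.2962, 0.1336]
ee_rot: [1.958, 2.387, -0.121]
force: [-2.2, -2.3, 11.8]
width: 0.005
clock 20.5833 pos [0.563  0.2962 0.1336] toolz [-0.009 -0.094 -0.996] J [-0.3   0.64 -0.48  1.59  0.4   1.07 -0.72] F [-2.2 -2.3 11.8] w 0.5
world d mm [-0.1 -1.  -0.8] tool units [-0.022 -0.007  0.021] turn deg about world z -0.14 turn units (tool z down) 0.023
tip in reader mm [ 44.3 175.9 108.8]
clock: 20.75
position: [0.563, 0.2963, 0.1331]
ee_rot: [1.957, 2.384, -0.118]
force: [-9.9, -7.2, 30.8]
width: 0.008
clock 20.75 pos [0.563  0.2963 0.1331] toolz [-0.006 -0.094 -0.996] J [-0.3   0.64 -0.48  1.6   0.4   1.06 -0.73] F [-9.9 -7.2 30.8] w 0.8
world d mm [-0.2 -1.1 -0.2] tool units [-0.025 -0.011  0.007] turn deg about world z -0.12 turn units (tool z down) 0.02
tip in reader mm [ 44.4 176.  108.2]
```

The bar key is fully down, same depth and a hard stop. I'll lift clear and back off, then take a final look.

```bash
python3 -m jog '[0,0,0,-0.3,0, 0,0,0,-0.5,0, 0,0,0,-0.6,0, 0,0,0,-0.6,0, 0,0,0,-0.6,0, 0,0,0,-0.6,0, 0,-0.4,0,0,0, 0,-0.5,0,0,0, 0,-0.5,0,0,0, 0,-0.5,0,0,0, 0,-0.5,0,0,0, 0,-0.5,0,0,0, 0,-0.5,0,0,0, 0,0,0,0,0, 0,0,0,0,0]' 15
python3 - <<'E'
from h import *
tip(0,-.1,.3)
a=get_image('wrist');b=get_image('scene')[150:300,110:310];t=get_image('top')[130:240,140:400]
v=np.vstack([cv2.resize(b,(384,288)),cv2.resize(t,(384,162))]);
cv2.imwrite('pics/f7.png',np.hstack([cv2.resize(a,(400,300)),np.zeros((300,16,3),np.uint8),cv2.resize(v,(384,300))] )[:,:,::-1] if 0 else np.hstack([cv2.copyMakeBorder(cv2.resize(a,(416,312)),0,138,0,0,0),v])[:,:,::-1])
E
```

```text
clock: 22.0
position: [0.5907, 0.1719, 0.2812]
ee_rot: [1.952, 2.386, -0.112]
force: [-0.4, 0.2, -0.1]
width: 0.006
clock 22.0 pos [0.5907 0.1719 0.2812] toolz [-0.002 -0.092 -0.996] J [-0.08  0.47 -0.5   1.5   0.31  1.29 -0.44] F [-0.4  0.2 -0.1] w 0.5
world d mm [ -18.5 -155.1   43.7] tool units [-3.79  -1.24  -0.732] turn deg about world z -0.33 turn units (tool z down) 0.055
tip in reader mm [ 47.9  48.6 256.3]
```

View pics/f7.png

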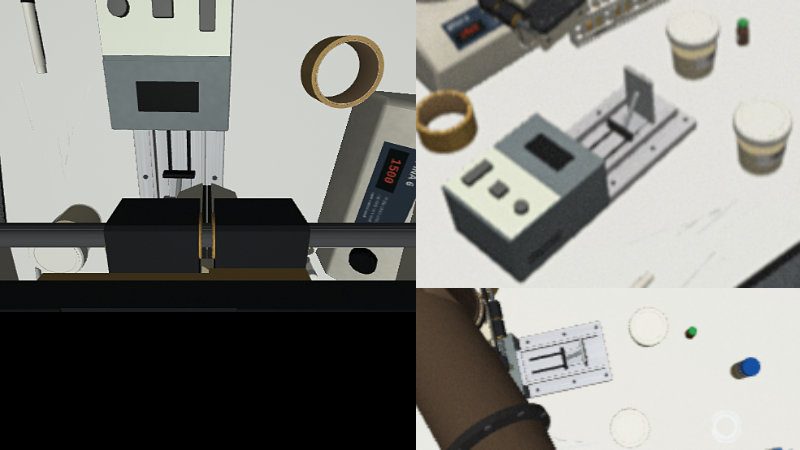

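```bash
python3 -c "
from cell import *
print(sign_off())"
```

```text
the job is handed in; nothing more can be done
None
```

I finished the job and handed it in at about 22 s on the robot's clock. `sign_off()` reports no verdict.

**What I did:**
- I gripped the smallest of the three cups by its lid and stood it upright in the lane. A picture after release showed it about 1 px from where I expected it.
- I pushed the handle until the force jumped to about 37 N at the stop. I then backed off so it could spring home.
- I pressed the round key and then the bar key. Each one bottomed hard with the fingertips at 108.2 mm, which is the full 5 mm travel.

**Last checks:**
- The final pictures show the lane empty, the slide home and all three keys up.
- The canister and the vial appear to be where they stood.
- The robot is touching nothing, with the tool about 15 cm above the reader.

**Not seen directly or off plan:**
- **Cup in the bay:** the roof hides it. That it is upright in there is inferred from the full push stroke, the steady force and the empty lane.
- **Square key:** no camera saw the keys during the presses. I kept the fingers clear of it by measured position only.
- **Tool tilt:** pushing at the stop left the tool tilted about 5°. I allowed for this when pressing the keys.
- **Placing force:** setting the cup down gave a brief reading of about 18 N at the wrist.

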